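# Set up the rotary table with keyed gear blanks

## Robot

A 6-joint arm with a two-finger parallel gripper is mounted at the origin on the work surface. World frame = base frame: x ahead of the robot, y to its left, z up, the work surface at z = 0. Lengths are in m, angles in rad, forces in N, time in s.
With the tool pointing down it reaches from about 0.325 to 0.85 m from the base axis. Payload 4.4 kg.
Tool frame: the origin (TCP) lies on the centre line of the jaws, within the pads' length; the fingertips stand env.nose_length ahead of it and the grasp point (between the pads) lies 11 mm behind it (env.nose_length is the distance from the TCP to the fingertips, in m); z points along the fingers, y is the line along which they close (so a half turn about z gives the same grasp; the last joint's range is limited). The gripper opens to 94 mm and grips with 3 to 60 N. Pads are 16 mm wide; open, the fingers measure 119 mm over their backs; the gripper's body (75 mm by 177 mm) begins 78 mm behind the grasp point.
Start: joints at [-1.496, 0.207, 1.542, -0, 1.393, -0.15], TCP at [0.128, -0.561, 0.213] pointing down, gripper open.
Joint ranges: [-2.73, 2.73], [-0.86, 2.22], [0.23, 2.46], [-1.11, 4.25], [0.08, 2.63], [-2.82, 2.82]. Speed limits (rad/s): [2.79, 2.79, 3.14, 3.14, 3.14, 3.14].

## Interface

Orientations are given as a unit quaternion [x, y, z, w].
In Python, from bench import env gives the robot as it stands. Calls block until the motion is done:
- env.goto(position, orientation): joint-space move of the TCP to a pose.
- env.servo_line(position, ori=None, max_speed=0.15): straight line of the TCP; ori=None keeps the orientation; max_speed is the mean speed in m/s.
- env.move_j(angles): joint-space move.
- env.set_gripper(opening, grip_force=None): opening from 0.0 (shut) to 1.0 (fully open); grip_force is the grip in N (None keeps the last); returns when the fingers have stopped.
- env.wait(seconds).
- env.inverse_kinematics(position, orientation): joint angles nearest the present ones, or None.
- env.sense(): the state.
- env.capture(name): name is "side" or "top"; returns (picture, depth): 400x640x3 uint8, blue, green, red; 400x640 float32, m along the optical axis (not along the pixel's ray), 0 where there is no reading.
- env.camera_params(name): a dict with "intrinsics" (3x3 intrinsics, pixels), "view" (4x4, takes a point from world to camera coordinates). Camera axes: x right, y down, z forward; pixel columns grow to the right and rows downward; lengths in m; the calibration is good to about 2 mm. A picture is of the moment at which its call begins. camera_params takes no time and is no camera call.
A pose or a line that the arm cannot do raises env.PlanningError and nothing moves.
- env.close_job(): hands the job in; it is judged then, once.
The state is a dict: "clock": time; "joint_pos": joint angles; "qd": joint speeds; "joint_efforts": joint torques, N m; "tool_pos": TCP position; "ee_rot": TCP orientation; "ft_force": force on the tool from outside, world axes, zero at the start; "wrist_torque": the same for the moment, N m; "finger_gap": opening from 0.0 (shut) to 1.0 (fully open); "grasp_force": force on a finger pad.
Only numpy, scipy, OpenCV 4.12 (cv2) and the standard library are available. Lean on these libraries where they do the work, as an engineer would, in place of code of your own. Each camera call takes 0.05 s, during which the arm holds its last target. There are 200 camera calls.

## Task

Set the rotary table up for dividing: stack every gear blank flat on the arbor with its keyway over the arbor's key, right down with no gaps, and put the brass keyed collar on top of the stack. Then slide the two blue edge clamps along two opposite T-slots, in from the rim, brass noses first, until both noses are up against the stack, and finally swing the red lock lever round to its locked end. Do not knock the hammer, oil can or chip tin about.

Things in the scene. Friction and masses are not known exactly. Their poses are not given: they have to be found in the camera images.
- blank0_mid (a point): Bright steel gear blank (may be absent; all alike): flat disc 60 mm across, 14 mm thick, 0.28 kg, lying flat on the bench. Bore 24 mm, keyway 8 mm wide out to 15.5 mm from the axis. Point at its centre, half-way up; +z up along the bore; +x from the axis to the keyway, marked by a yellow stripe on the top face.
- blank1_mid (a point): Bright steel gear blank (may be absent; all alike): flat disc 60 mm across, 14 mm thick, 0.28 kg, lying flat on the bench. Bore 24 mm, keyway 8 mm wide out to 15.5 mm from the axis. Point at its centre, half-way up; +z up along the bore; +x from the axis to the keyway, marked by a yellow stripe on the top face.
- blank2_mid (a point): Bright steel gear blank (may be absent; all alike): flat disc 60 mm across, 14 mm thick, 0.28 kg, lying flat on the bench. Bore 24 mm, keyway 8 mm wide out to 15.5 mm from the axis. Point at its centre, half-way up; +z up along the bore; +x from the axis to the keyway, marked by a yellow stripe on the top face.
- blank3_mid (a point): Bright steel gear blank (may be absent; all alike): flat disc 60 mm across, 14 mm thick, 0.28 kg, lying flat on the bench. Bore 24 mm, keyway 8 mm wide out to 15.5 mm from the axis. Point at its centre, half-way up; +z up along the bore; +x from the axis to the keyway, marked by a yellow stripe on the top face.
- collar_mid (a point): Brass keyed collar, 40 mm across, 15 mm high, 0.12 kg, lying flat on the bench; same bore and keyway as the blanks. Point at its centre, half-way up; +z up along the bore, +x towards the keyway, marked by a black stripe on the top face.
- clamp_a_mid (a point): Blue edge clamp, 0.22 kg, standing on its T-foot on the bench (both alike). Block 44 (x) by 26 (y) by 26 mm high; under it a neck 28 by 10, 13 mm high; then a foot 30 by 24, 8 mm high. Screw head 2 mm proud on top. Point at the block's centre, 34 mm above the foot's underside. +z up, +x towards the brass nose. Grip it across y.
- clamp_a_nose (a point): Middle of the brass nose face of clamp a, 22 mm along +x from its mid point.
- clamp_b_mid (a point): Blue edge clamp, 0.22 kg, standing on its T-foot on the bench (both alike). Block 44 (x) by 26 (y) by 26 mm high; under it a neck 28 by 10, 13 mm high; then a foot 30 by 24, 8 mm high. Screw head 2 mm proud on top. Point at the block's centre, 34 mm above the foot's underside. +z up, +x towards the brass nose. Grip it across y.
- clamp_b_nose (a point): Middle of the brass nose face of clamp b, 22 mm along +x from its mid point.
- table_top (a point): Centre of the rotary table's flat top, 85 mm above the bench: steel disc 170 mm across, 30 mm thick, on a grey-green base 55 mm high; fixed, the disc does not turn. +z up; +x points to the arbor's key, also marked by a yellow stripe near the rim. Four T-slots lie at 45, 135, 225 and 315 degrees from +x. A clamp whose nose touches a blank has its mid point 52 mm from this axis.
- arbor_tip (a point): Tip of the round arbor that rises from the middle of the table: 22 mm in diameter, 85 mm high (tip 170 mm above the bench), the last 8 mm a cone down to 12 mm. Its brass key, 6 mm wide, runs up its +x side out to 14 mm from the axis, from the table's top to 72 mm above it, the last 7 mm tapered. Axes as table_top.
- slot0_mouth (a point): Mouth of T-slot 0 at the rim, 85 mm from the axis at 45 degrees from +x, at the height of the table's top. The slot is radial, runs in to 24 mm from the axis, is 14 mm wide for the top 8 mm, then 28 mm wide for the next 12 mm (floor 20 mm down). A clamp standing on its floor has its mid point 14 mm above the top and can rise 4 mm.
- slot1_mouth (a point): Mouth of T-slot 1 at the rim, 85 mm from the axis at 135 degrees from +x, at the height of the table's top. The slot is radial, runs in to 24 mm from the axis, is 14 mm wide for the top 8 mm, then 28 mm wide for the next 12 mm (floor 20 mm down). A clamp standing on its floor has its mid point 14 mm above the top and can rise 4 mm.
- slot2_mouth (a point): Mouth of T-slot 2 at the rim, 85 mm from the axis at 225 degrees from +x, at the height of the table's top. The slot is radial, runs in to 24 mm from the axis, is 14 mm wide for the top 8 mm, then 28 mm wide for the next 12 mm (floor 20 mm down). A clamp standing on its floor has its mid point 14 mm above the top and can rise 4 mm.
- slot3_mouth (a point): Mouth of T-slot 3 at the rim, 85 mm from the axis at 315 degrees from +x, at the height of the table's top. The slot is radial, runs in to 24 mm from the axis, is 14 mm wide for the top 8 mm, then 28 mm wide for the next 12 mm (floor 20 mm down). A clamp standing on its floor has its mid point 14 mm above the top and can rise 4 mm.
- lock (a joint): Lock lever angle, 0 to 1.1 rad (stop). It starts at 0 to 0.3 (free) and is locked from 0.9 on; it grows as the lever swings anticlockwise seen from above. Stiff: some 4 N at the knob; it stays where it is left.
- lock_knob (a point): Red upright knob on the end of the lock lever, beside the base: 16 mm in diameter, from 35 to 63 mm above the bench; point at 50 mm. Its centre runs on a circle of 55 mm radius about lock_hinge. At the start the table's disc, its underside 55 mm above the bench, is about 25 mm from the knob's side.
- lock_hinge (a point): Fixed vertical pin that the lock lever turns about, 95 mm from the table's axis.
- hammer: Bystander: hammer lying beyond the table; leave alone. Origin under its middle.
- oil_can: Bystander: green can 52 mm across, 110 mm tall, standing; leave alone. Origin at the centre of its underside.
- chip_tin: Bystander: small open metal tin 70 mm across, 60 mm tall, standing; leave alone. Origin at the centre of its underside.
Things that resemble listed ones, but are neither listed nor needed, are in the scene too. Leave any green, purple or turquoise look-alike of the part that bears blank3_mid alone.

How it is judged:
By the outcome, as a careful person would: the job done as asked, in the order asked, and still so for the second after the job is handed in, with the robot touching nothing.
Of blank0, blank1, blank2, blank3 only 2 to 4 are there at a start; the rules pass over those that are not, and their reading is None.
At some moment in a run one of blank0, blank1, blank2, blank3, collar may be knocked a few centimetres aside while the robot is not near it.
It also fails if it takes over 210 s, if anything falls off the work surface, if the arm or the gripper's body presses on something with over 40 N, if the wrist force passes 120 N, or if a joint passes its speed limit or range.

## Working session

There is one attempt and no reset: what is moved stays moved. The work goes in short steps, each a Python script; the robot and the scene stay as the last script left them, time stands still between calls to the robot, and variables do not carry over. Pictures are saved under pics/ and viewed, at most 14 in all, crops included, and the job is handed in when it is done.

```bash
ls; mkdir -p pics
python3 - <<'E'
from bench import env
import cv2,numpy as np
for n in("top","side"):
    im,d=env.capture(n); cv2.imwrite(f"pics/{n}0.png",im); np.save(f"{n}0.npy",d)
    p=env.camera_params(n); print(n,np.round(p["intrinsics"],1).tolist(),np.round(np.linalg.inv(p["view"]),3).tolist())
s=env.sense(); print(env.nose_length,s["clock"],s["tool_pos"],s["ee_rot"],s["ft_force"])
E
```

```text
pics
top [[484.8, 0.0, 321.9], [0.0, 484.8, 196.5], [0.0, 0.0, 1.0]] [[0.009, -0.985, 0.173, 0.355], [-1.0, -0.008, 0.005, -0.041], [-0.004, -0.173, -0.985, 1.398], [0.0, 0.0, 0.0, 1.0]]
side [[503.2, 0.0, 321.4], [0.0, 503.2, 194.0], [0.0, 0.0, 1.0]] [[-0.81, -0.303, 0.502, -0.151], [-0.586, 0.442, -0.679, 0.936], [-0.016, -0.844, -0.536, 0.908], [0.0, 0.0, 0.0, 1.0]]
0.008 0.1 [ 0.12812045 -0.5598217   0.21243142] [ 9.93686727e-01  1.12185862e-01  3.22342294e-05 -1.00968131e-03] [ 0.66383797  0.16571143 -0.84624744]
```

View pics/top0.png

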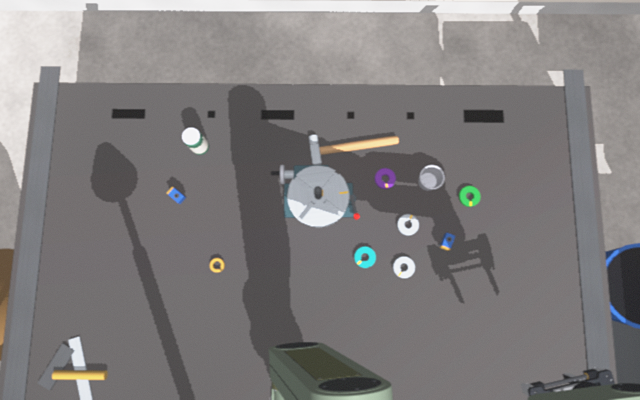

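View pics/side0.png

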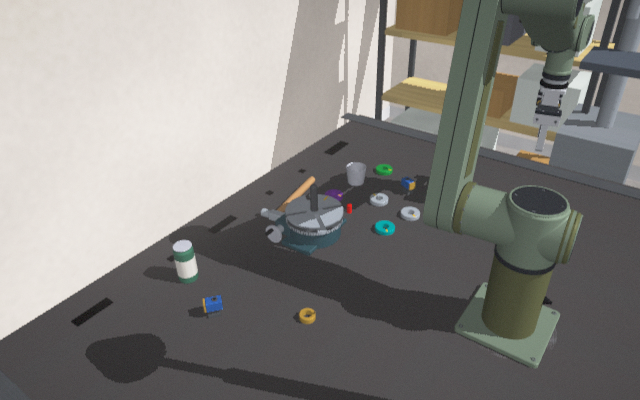

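The top view shows the table at (318,197), with its key stripe to the right at (343,193). Two bright blanks are at (408,225) and (404,267), and the brass collar is at (217,265). The clamps are at (176,195) and (448,241), and the red knob is at (356,216). The turquoise (365,257), purple (385,178) and green (470,196) discs are look-alikes, so I'll leave them. The arm may be hiding another blank, so I'll check enlarged crops.

```bash
cat > h.py <<'E'
import cv2,numpy as np
def crop(im,x0,y0,x1,y1,s,f):
    cv2.imwrite(f"pics/{f}.png",cv2.resize(im[y0:y1,x0:x1],None,fx=s,fy=s,interpolation=cv2.INTER_CUBIC))
def world(env,n,d):
    "HxWx3 world points"
    p=env.camera_params(n);K=p["intrinsics"];T=np.linalg.inv(p["view"])
    v,u=np.mgrid[:d.shape[0],:d.shape[1]]
    P=np.stack([(u-K[0,2])/K[0,0]*d,(v-K[1,2])/K[1,1]*d,d],-1)
    return P@T[:3,:3].T+T[:3,3]
def px2w(env,n,uv,z):
    "pixel(s) -> world at height z"
    p=env.camera_params(n);K=p["intrinsics"];T=np.linalg.inv(p["view"])
    uv=np.atleast_2d(uv).astype(float)
    r=np.c_[(uv-K[[0,1],[2,2]])/K[0,0],np.ones(len(uv))]@T[:3,:3].T
    return T[:3,3]+r*((z-T[2,3])/r[:,2])[:,None]
E
python3 - <<'E'
from bench import env
from h import *
im=cv2.imread("pics/top0.png")
crop(im,265,130,395,240,5.4,"c_table"); crop(im,340,165,490,285,5,"c_right")
W=world(env,"top",np.load("top0.npy"))
for u,v in[(408,215),(408,225),(404,257),(404,267),(217,259),(300,210),(318,190),(356,216),(448,241),(176,195),(285,175),(317,150),(100,300)]: print(u,v,np.round(W[v,u],3))
E
```

```text
408 215 [ 0.546 -0.282  0.018]
408 225 [ 0.518 -0.283  0.006]
404 257 [ 0.426 -0.268  0.017]
404 267 [ 0.399 -0.27   0.001]
217 259 [0.416 0.261 0.019]
300 210 [0.549 0.025 0.08 ]
318 190 [ 0.588 -0.025  0.17 ]
356 216 [ 0.536 -0.13   0.062]
448 241 [ 0.47  -0.386  0.049]
176 195 [0.594 0.379 0.047]
285 175 [0.653 0.071 0.051]
317 150 [ 0.734 -0.019  0.028]
100 300 [0.299 0.588 0.006]
```

View pics/c_table.png

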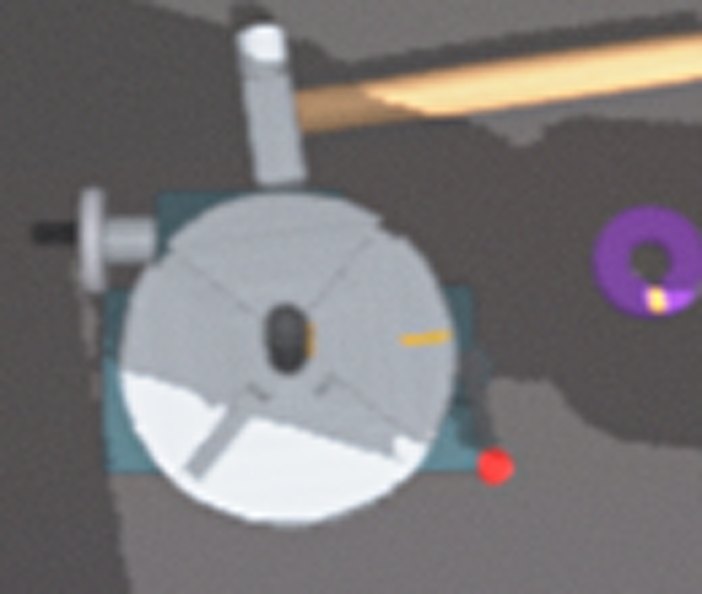

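View pics/c_right.png

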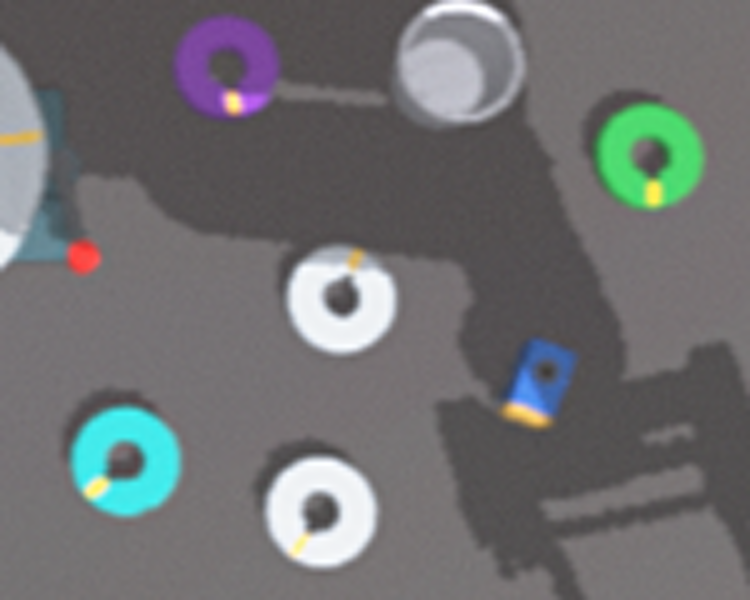

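Only two of the bright discs are plain steel: in the right crop they sit at (341,299) with stripe (356,260), and (321,512) with stripe (300,544). Turquoise (125,460), purple (228,66) and green (650,155) are decoys. The knob at (495,466) in the table crop swings to the right, away from the disc. Next I'll compute poses.

```bash
cat >> h.py <<'E'
def up(c,s,x0,y0): return (np.array(c,float)+.5)/s-.5+[x0,y0]
def ang(a,b): return np.degrees(np.arctan2(b[1]-a[1],b[0]-a[0]))
E
python3 - <<'E'
from bench import env
from h import *
T=lambda c,z:px2w(env,"top",up(c,5.4,265,130),z)[0]
R=lambda c,z:px2w(env,"top",up(c,5,340,165),z)[0]
# table disc: ellipse fit of rim points read in crop
pts=[(119,357),(456,345),(288,192),(288,523),(140,430),(440,430),(170,245),(405,240)]
W=np.array([T(p,.085) for p in pts]);A=np.c_[2*W[:,:2],np.ones(len(W))]
s=np.linalg.lstsq(A,(W[:,:2]**2).sum(1),rcond=None)[0];c=s[:2];print("table",c,"r",np.sqrt(s[2]+c@c))
print("stripe",ang(T((402,341),.085),T((449,336),.085)),ang(c,T((449,336),.085)),ang(c,T((402,341),.085)))
print("slot2,", [ang(T(a,.085),T(b,.085)) for a,b in[((255,400),(195,472)),((312,302),(370,242)),((248,310),(180,262)),((330,378),(420,440))]])
print("arbor tip",T((289,309),.17))
print("knob",T((495,466),.063))
for n,c,st in(("A",(341.5,299.5),(356,260)),("B",(321,512),(300,544))):
  print(n,R(c,.009),ang(R(c,.009),R(st,.014)),"hole",R({"A":(342,297),"B":(320,511)}[n],.014))
print("clampb nose/back top",R((525,418),.047),R((555,345),.047))
print(px2w(env,"top",[[176,195],[217,265]],.03))
side,_=env.capture("side");im=cv2.imread("pics/top0.png")
a=cv2.resize(im[178:213,158:195],None,fx=10,fy=10,interpolation=cv2.INTER_CUBIC)
b=cv2.resize(im[248:283,199:236],None,fx=10,fy=10,interpolation=cv2.INTER_CUBIC)
cv2.imwrite("pics/c_left.png",np.hstack([a,b]))
E
```

```text
table [ 0.58846995 -0.02410263] r 0.08529620983427444
stripe -83.35705387840606 -82.1866683815845 -81.70123064204813
slot2, [np.float64(141.16783799054903), np.float64(-42.99333634013268), np.float64(54.842408698971994), np.float64(-124.47995662930212)]
arbor tip [ 0.59632126 -0.02499204  0.17      ]
knob [ 0.53598306 -0.13029334  0.063     ]
A [ 0.51956006 -0.28237837  0.009     ] -19.637077470922303 hole [ 0.52041248 -0.28182859  0.014     ]
B [ 0.39834304 -0.26812626  0.009     ] 144.32500172123758 hole [ 0.39874222 -0.26675656  0.014     ]
clampb nose/back top [ 0.44981366 -0.37610917  0.047     ] [ 0.4905566 -0.3942434  0.047    ]
[[0.59653645 0.38441523 0.03      ]
 [0.39863966 0.25744733 0.03      ]]
```

View pics/c_left.png

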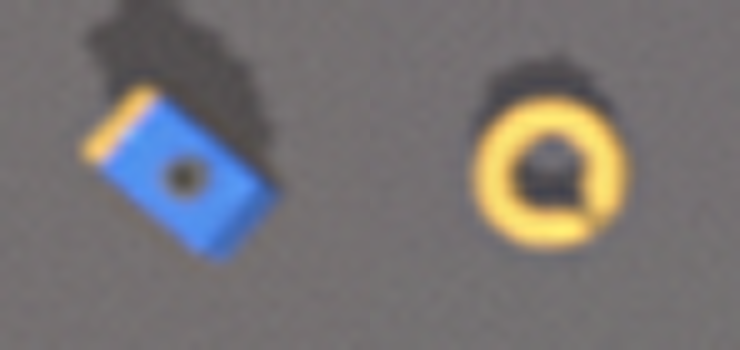

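The collar is at (180,172) in its half of the crop with a black stripe at (222,215). Clamp a's nose points up-left. Measured heights and the table radius (85.3 mm) check out, so I'll write the motion helpers and pick blank A.

```bash
cat > r.py <<'E'
from bench import env
from h import *
C=np.array([.5885,-.0241]); TH=-82.0   # table axis, key angle (deg)
def q(yaw):
    a=np.radians(yaw)/2; return np.array([np.cos(a),np.sin(a),0,0])
def plan(p1,p2,d,z1=.15,z2=.2):
    "grasp yaw whose pick and place (yaw+d) keep joint 6 furthest from its ends"
    best=None
    for y in range(-180,180,10):
        a=env.inverse_kinematics([*p1,z1],q(y)); b=env.inverse_kinematics([*p2,z2],q(y+d))
        if a is None or b is None: continue
        m=max(abs(a[5]),abs(b[5]))+.2*abs(a[5]-b[5])
        if best is None or m<best[0]: best=(m,y)
    return best
def S():
    s=env.sense(); return s
def tell(t=""):
    s=S(); print(t,"t=%.1f"%s["clock"],"tcp",np.round(s["tool_pos"],4),"F",np.round(s["ft_force"],1),"M",np.round(s["wrist_torque"],2),"gap %.1f"%(s["finger_gap"]*94),"g %.0f"%s["grasp_force"])
def up_to(z,v=.15):
    p=S()["tool_pos"]; env.servo_line([p[0],p[1],z],max_speed=v)
def pick(p,yaw,z,open_mm,force=35,lift=.25):
    env.set_gripper(open_mm/94); env.goto([*p,z+.08],q(yaw)); env.servo_line([*p,z],max_speed=.12)
    env.set_gripper(0,force); env.wait(.2); tell("gripped"); up_to(lift,.2); tell("lifted")
def lower(xy,yaw,z0,z1,F0,step=.002,fmax=22,k=.00006,lim=.004,v=.05):
    "descend giving way sideways; returns (z, xy) where stopped"
    xy=np.array(xy,float); off=np.zeros(2); z=z0
    while z>z1+1e-6:
        z=max(z-step,z1); env.servo_line([*(xy+off),z],q(yaw),max_speed=v)
        f=S()["ft_force"]-F0
        off=np.clip(off+k*f[:2]*(np.abs(f[:2])>2),-lim,lim)
        if f[2]>fmax: break
    return z,xy+off,f
E
python3 - <<'E'
from r import *
A=np.array([.5197,-.2822]); m=plan(A,C,-62.4); print(m)
pick(A,m[1],.0105,80)
t,_=env.capture("top"); cv2.imwrite("pics/top1.png",t)
open("yaw","w").write(str(m[1]))
E
```

```text
(np.float64(1.1272769582679563), 100)
gripped t=3.9 tcp [ 0.5196 -0.2824  0.0109] F [-2.3 -0.8  4.6] M [-0.08  0.52  0.04] gap 59.1 g 35
lifted t=5.2 tcp [ 0.5188 -0.2817  0.2481] F [ 0.2  0.  -3.3] M [ 0.   -0.14  0.03] gap 58.9 g 35
```

Run:
```python
from r import *
y=float(open("yaw").read())-62.4
env.goto([*C,.192],q(y)); env.wait(.3); F0=S()["ft_force"]; tell("above")
xy=C
for z0,z1 in((.192,.184),(.184,.176),(.176,.168),(.168,.160),(.160,.150)):
    z,xy,f=lower(xy,y,z0,z1,F0); print(round(z,4),np.round(xy,4),np.round(f,1))
    if z>z1+1e-4: break
s,_=env.capture("side"); crop(s,250,150,400,260,5,"side1"); tell()
```

```text
above t=7.0 tcp [ 0.5886 -0.0247  0.1921] F [-0.  -0.2 -2.6] M [-0.03 -0.    0.03] gap 59.1 g 35
0.184 [ 0.5885 -0.0241] [ 0.1  0.3 -0.7]
0.176 [ 0.5885 -0.0241] [ 0.   1.5 -0.1]
0.168 [ 0.5886 -0.0241] [ 2.5 -0.9 -1.4]
0.16 [ 0.5891 -0.0241] [ 2.5 -0.5 -1.1]
0.15 [ 0.5892 -0.0241] [ 1.7 -0.1 -1.2]
 t=12.3 tcp [ 0.589  -0.0241  0.1497] F [ 1.7 -0.1 -3.8] M [-0.12 -0.36 -0.01] gap 59.2 g 35
```

View pics/side1.png

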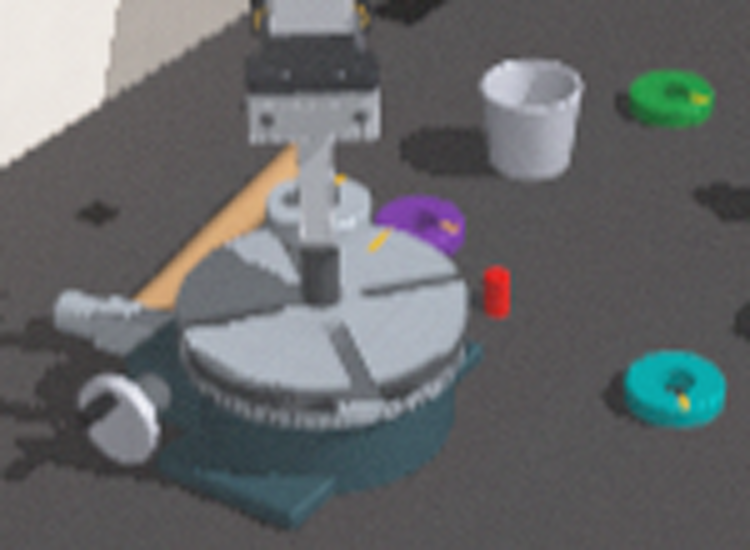

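The blank is threaded on the arbor, already below the key's top, with low forces. I'll seat it.

Run:
```python
from r import *
y=float(open("yaw").read())-62.4
F0=np.array([0,-.2,-2.6]); xy=S()["tool_pos"][:2]
z,xy,f=lower(xy,y,.150,.094,F0,step=.005,fmax=12,v=.08); print(z,xy,f); tell()
env.set_gripper(.8); tell("open"); up_to(.22,.2)
np.save("C.npy",xy)
# blank B
t,_=env.capture("top"); cv2.imwrite("pics/top2.png",t); crop(t,340,165,490,285,5,"c_right2")
crop(t,265,130,395,240,5.4,"c_table2")
```

```text
0.094 [ 0.58921043 -0.02406235] [-2.14850892 -1.38470854  8.36767792]
 t=15.3 tcp [ 0.5898 -0.0242  0.0951] F [-2.1 -1.6  5.8] M [-0.43  0.23 -0.02] gap 58.9 g 35
open t=15.7 tcp [ 0.5891 -0.0239  0.0937] F [0.9 0.4 0.1] M [-0.07 -0.03  0.01] gap 75.3 g 0
```

View pics/top2.png

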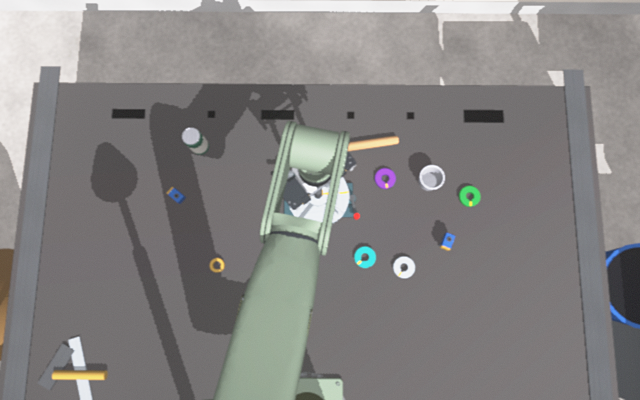

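Blank A is seated: it met bottom at TCP z=0.095, as expected. There are no further steel blanks in view, and B is still at (404,267). Next is B.

```bash
cat >> r.py <<'E'
def place(y,zend,c=None,ztop=.192):
    c=np.load("C.npy") if c is None else c
    env.goto([*c,ztop],q(y)); env.wait(.3); F0=S()["ft_force"]
    xy=c;z0=ztop
    for z1,st,v in((.176,.004,.08),(.148,.002,.05),(zend,.005,.08)):
        z,xy,f=lower(xy,y,z0,z1,F0,step=st,v=v,fmax=12); print(round(z,4),np.round(xy,4),np.round(f,1)); z0=z1
        if z>z1+1e-4: break
    tell("placed"); return z<=zend+.003
E
python3 - <<'E'
from r import *
B=np.array([.3985,-.2676]); C=np.load("C.npy"); d=133.7
m=plan(B,C,d); print(m)
pick(B,m[1],.0105,80)
if place(m[1]+d,.108):
    env.set_gripper(.8); up_to(.22,.2)
tell("end")
E
```

```text
(np.float64(1.3000478010073706), 0)
gripped t=19.6 tcp [ 0.399  -0.2683  0.0112] F [ 0.3 -0.8  4.1] M [-0.23  0.13  0.01] gap 59.5 g 35
lifted t=21.0 tcp [ 0.3982 -0.2675  0.2482] F [-0.5  0.1 -2.6] M [ 0.03  0.05 -0.08] gap 59.2 g 35
0.176 [ 0.5892 -0.0241] [-0.1 -0.2 -1.2]
0.148 [ 0.5874 -0.0245] [-3.1 -1.2  1.3]
0.108 [ 0.5873 -0.0245] [-0.9 -0.3  6.4]
placed t=29.3 tcp [ 0.588  -0.0247  0.1093] F [-1.4 -0.4  4.5] M [-0.11  0.36  0.01] gap 58.9 g 35
end t=30.5 tcp [ 0.5865 -0.0243  0.2189] F [-0.5  0.2  0.5] M [-0.   -0.16  0.02] gap 75.4 g 0
```

Run:
```python
from r import *
t,_=env.capture("top"); o=cv2.imread("pics/top0.png")
hs=lambda im:cv2.inRange(cv2.cvtColor(im[240:300,185:260],cv2.COLOR_BGR2HSV),(15,90,120),(40,255,255))
for im in(o,t):
    m=cv2.moments(hs(im),True); print(m["m00"],m["m10"]/m["m00"]+185,m["m01"]/m["m00"]+240)
P=lambda c,z:px2w(env,"top",up(c,10,199,248),z)[0]
c=P((180,172),.012); s=P((222,215),.015); print(c,s,ang(P((180,172),.015),s),np.linalg.norm(s-c))
```

```text
149.0 216.53020134228188 264.7046979865772
140.0 216.85 264.6642857142857
[0.39990178 0.26268809 0.012     ] [0.38788155 0.24959998 0.015     ] -133.80849765319329 0.01802178427764896
```

Run:
```python
from r import *
B=np.array([.3997,.2628]); C=np.load("C.npy"); d=51.8
m=plan(B,C,d); print(m)
pick(B,m[1],.0105,62)
if S()["finger_gap"]*94>37 and place(m[1]+d,.1225):
    env.set_gripper(.68); up_to(.22,.2)
tell("end")
```

```text
(np.float64(1.0479064404165497), 70)
gripped t=34.0 tcp [0.4002 0.263  0.011 ] F [-0.7 -0.6  4.7] M [-0.12  0.08 -0.02] gap 39.4 g 35
lifted t=35.4 tcp [0.3992 0.2626 0.2484] F [ 0.6 -0.1 -1.3] M [-0.04 -0.07  0.01] gap 39.0 g 35
0.176 [ 0.5892 -0.0241] [0.3 0.6 1.3]
0.148 [ 0.5876 -0.0236] [0.7 0.2 1.4]
0.1225 [ 0.5874 -0.0236] [-2.2  0.7  7.1]
placed t=43.0 tcp [ 0.588  -0.0236  0.1235] F [-2.   0.6  5.1] M [ 0.07  0.39 -0.02] gap 39.4 g 35
end t=44.2 tcp [ 0.587  -0.0235  0.2191] F [ 0.   0.3 -0.5] M [ 0.04 -0.11 -0.02] gap 63.8 g 0
```

Run:
```python
from r import *
im=cv2.imread("pics/top0.png")
crop(im,282,150,354,232,7.2,"c_slots")
t,_=env.capture("top")
hs=lambda i,b:cv2.moments(cv2.inRange(cv2.cvtColor(i[b[1]:b[3],b[0]:b[2]],cv2.COLOR_BGR2HSV),(105,120,60),(125,255,255)),True)
for b in((155,170,200,220),(425,220,470,265)):
    for i in(im,t):
        m=hs(i,b); print(m["m00"],m["m10"]/m["m00"]+b[0],m["m01"]/m["m00"]+b[1])
for s,o,n,mid in((10,(158,178),[(118,122)],[(118+112.5,122+94)]),(5,(340,165),[(526,416)],[(526+27,416-70)])):
    a=px2w(env,"top",up(n[0],s,*o),.045)[0][:2]; b=px2w(env,"top",up(mid[0],s,*o),.045)[0][:2]
    u=(a-b)/np.linalg.norm(a-b); print("nose",a,"mid",a-.022*u,"ang",ang(b,a))
```

```text
124.0 176.7016129032258 195.57258064516128
112.0 176.50892857142858 195.59821428571428
110.0 447.53636363636366 239.83636363636364
112.0 447.6517857142857 239.85714285714286
nose [0.60889258 0.39960244] mid [0.59517163 0.38240548] ang 51.41466525027925
nose [ 0.45106688 -0.37719879] mid [ 0.47135056 -0.38571771] ang 157.21813456971418
```

View pics/c_slots.png

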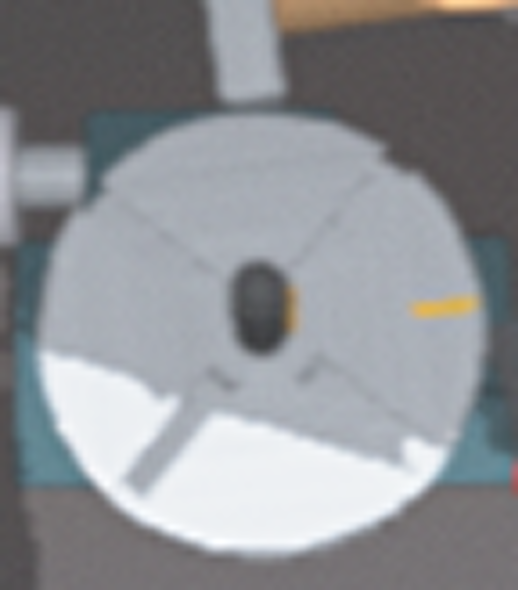

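Run:
```python
from r import *
W=lambda c:px2w(env,"top",up(c,7.2,282,150),.085)[0][:2]
for C in(np.array([.5885,-.0241]),np.load("C.npy")):
  for p,o in(((400,163),45),((135,488),225),((196,405),225),((478,304),0),((415,311),0),((406,463),-45)):
    w=W(p); print(np.round(w,4),round((ang(C,w)-o+180)%360-180,1),"r",round(np.linalg.norm(w-C),4))
```

```text
[ 0.6547 -0.0762] -83.2 r 0.0842
[0.5277 0.0238] -83.3 r 0.0774
[0.5597 0.0011] -86.3 r 0.0383
[ 0.5997 -0.1062] -82.2 r 0.0829
[ 0.5968 -0.0821] -81.9 r 0.0586
[ 0.5381 -0.0789] -87.6 r 0.0744
[ 0.6547 -0.0762] -83.5 r 0.0837
[0.5277 0.0238] -82.9 r 0.078
[0.5597 0.0011] -85.5 r 0.0388
[ 0.5997 -0.1062] -82.7 r 0.0828
[ 0.5968 -0.0821] -82.5 r 0.0585
[ 0.5381 -0.0789] -88.0 r 0.0749
```

```bash
cat > cl.py <<'E'
from r import *
C=np.array([.5883,-.0240]); TH=-82.7
def clamp_pick(mid,nose,az):
    d=az+180-nose; u=np.array([np.cos(np.radians(az)),np.sin(np.radians(az))]); p=C+.122*u; best=None
    for y in(nose,nose+180):
      for dd in(d,d-360,d+360):
        a=env.inverse_kinematics([*mid,.1],q(y)); b=env.inverse_kinematics([*p,.1],q(y+dd))
        if a is not None and b is not None:
            m=max(abs(a[5]),abs(b[5])); best=min(best,(m,y,y+dd)) if best else (m,y,y+dd)
    print(best); m,y,y2=best
    pick(mid,y,.033,50,30,.2)
    env.goto([*p,.17],q(y2)); env.wait(.3); tell("at mouth"); F0=S()["ft_force"]
    return y2,u,F0
def slide(y2,u,F0,z=.1,r1=.060):
    t=np.array([-u[1],u[0]]); env.servo_line([*(C+.122*u),z],max_speed=.1)
    off=0;r=.122
    while r>r1:
        r-=.003; env.servo_line([*(C+r*u+off*t),z],max_speed=.06)
        f=(S()["ft_force"]-F0); ft=f[:2]@t; fr=f[:2]@u
        if abs(ft)>2: off=np.clip(off+6e-5*ft,-.003,.003)
        if abs(fr)>12 or abs(f[2])>15: print("stop",r,fr,ft,f); return False,off
    print("r",r,"off",off,np.round(f,1)); return True,off
def nose_in(u,F0,off,z=.1,fstop=7):
    t=np.array([-u[1],u[0]]); r=.060; z2=z-.0015
    env.servo_line([*(C+r*u+off*t),z2],max_speed=.05); F1=S()["ft_force"]; tell("low")
    while r>.046:
        r-=.001; env.servo_line([*(C+r*u+off*t),z2],max_speed=.03)
        fr=(S()["ft_force"]-F1)[:2]@u
        if fr>fstop: break
    p=S()["tool_pos"][:2]; print("nose stop r",r,"act",np.linalg.norm(p-C),"fr",fr); tell()
E
python3 - <<'E'
from cl import *
y,u,F0=clamp_pick(np.array([.5952,.3824]),51.4,TH+225)
np.savez("cs",y=y,u=u,F0=F0)
s,_=env.capture("side"); crop(s,210,110,370,260,4,"side2")
E
```

```text
(np.float64(2.018978559893713), 231.4, 142.30000000000004)
gripped t=47.8 tcp [0.5959 0.3825 0.0338] F [ 0.5 -1.2  3. ] M [ 0.02 -0.17  0.01] gap 26.0 g 30
lifted t=48.8 tcp [0.5946 0.382  0.1975] F [-0.7  0.6 -2.7] M [ 0.06 -0.1   0.03] gap 25.6 g 30
at mouth t=50.4 tcp [0.4921 0.0511 0.17  ] F [ 0.9  0.7 -2.2] M [-0.01 -0.1   0.  ] gap 25.8 g 30
```

View pics/side2.png

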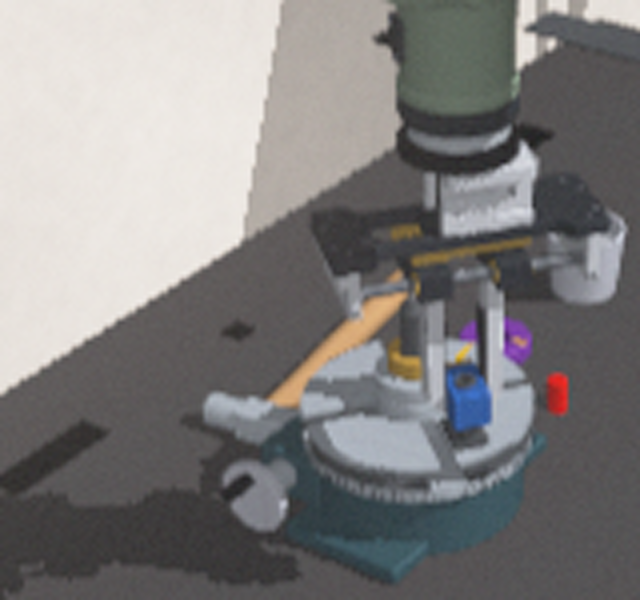

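The clamp is held square at (467,397) above the slot-2 side, and the collar and stack look flat at (405,360). Next I'll slide it in.

Run:
```python
from cl import *
z=np.load("cs.npz"); u=z["u"]
ok,off=slide(float(z["y"]),u,z["F0"])
if ok:
    nose_in(u,z["F0"],off); env.set_gripper(.45); env.wait(.1); tell("open"); up_to(.22,.2)
tell()
```

```text
r 0.05899999999999994 off 0.00013399207848232837 [-0.8 -0.8 -0.1]
low t=56.8 tcp [0.541  0.0125 0.0987] F [ 0.4 -1.  -1.3] M [-0.1  -0.24  0.  ] gap 25.9 g 30
nose stop r 0.046999999999999986 act 0.04844936642874281 fr 8.338177877923272
 t=60.0 tcp [0.5499 0.0056 0.0987] F [-5.7  4.8  6.8] M [ 0.89  0.99 -0.02] gap 25.9 g 30
open t=60.6 tcp [0.5511 0.0045 0.0984] F [ 0.1  0.2 -0. ] M [ 0.02 -0.09  0.06] gap 42.2 g 0
 t=61.4 tcp [0.5503 0.0046 0.2189] F [-0.4  0.8  0.3] M [-0.   -0.14 -0.02] gap 42.1 g 0
```

Run:
```python
from cl import *
y,u,F0=clamp_pick(np.array([.4714,-.3857]),157.2,TH+45)
if S()["finger_gap"]*94<24: raise SystemExit("bad grip")
ok,off=slide(y,u,F0)
if ok:
    nose_in(u,F0,off); env.set_gripper(.45); env.wait(.1); tell("open"); up_to(.22,.2)
env.goto([.45,-.25,.3],q(-90)); 
t,_=env.capture("top"); crop(t,265,130,395,240,6,"c_table3")
s,_=env.capture("side"); crop(s,240,160,380,270,5,"side3"); tell()
```

```text
(np.float64(1.9608711070777662), 337.2, -37.69999999999999)
gripped t=65.2 tcp [ 0.4718 -0.3868  0.034 ] F [-0.8 -2.8  4.4] M [-0.46  0.26 -0.02] gap 26.6 g 30
lifted t=66.2 tcp [ 0.4709 -0.3854  0.1977] F [-0.1 -0.5 -2.1] M [ 0.05  0.01 -0.04] gap 26.5 g 30
at mouth t=67.8 tcp [ 0.6846 -0.0997  0.1702] F [ 0.6  0.3 -1.8] M [ 0.17 -0.08  0.03] gap 26.2 g 30
r 0.05899999999999994 off 0 [-0.6 -0.5 -0.2]
low t=74.2 tcp [ 0.6359 -0.0608  0.0989] F [-1.4  0.8  1. ] M [0.2  0.25 0.01] gap 25.9 g 30
nose stop r 0.05299999999999999 act 0.054414259489529486 fr 7.55349326803092
 t=75.9 tcp [ 0.6314 -0.0572  0.0989] F [ 4.8 -3.5  1.2] M [-0.68 -0.96  0.02] gap 26.4 g 30
open t=76.5 tcp [ 0.6299 -0.0562  0.0983] F [-0.5  0.4  0.2] M [0.03 0.   0.05] gap 42.2 g 0
 t=78.4 tcp [ 0.4506 -0.249   0.2991] F [0.6 0.4 0.2] M [ 0.04 -0.07 -0.07] gap 42.2 g 0
```

View pics/c_table3.png

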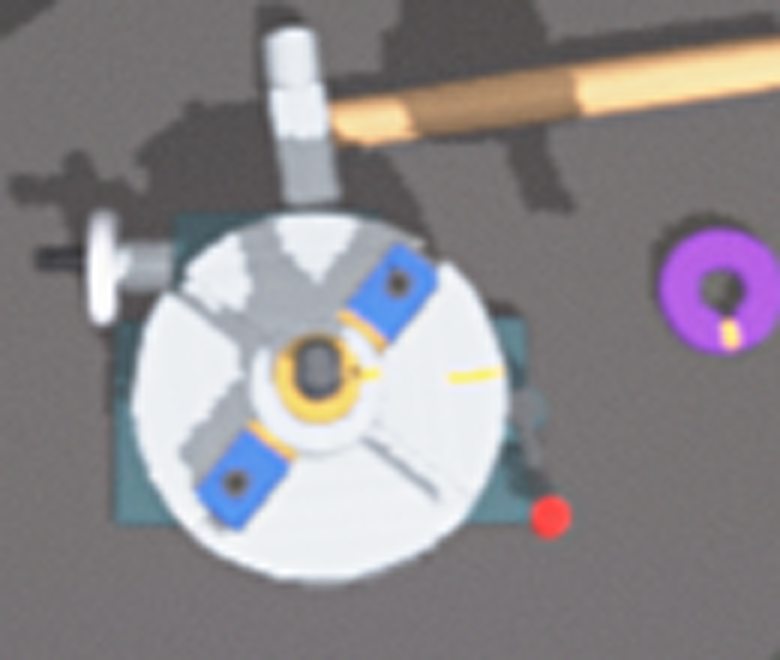

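View pics/side3.png

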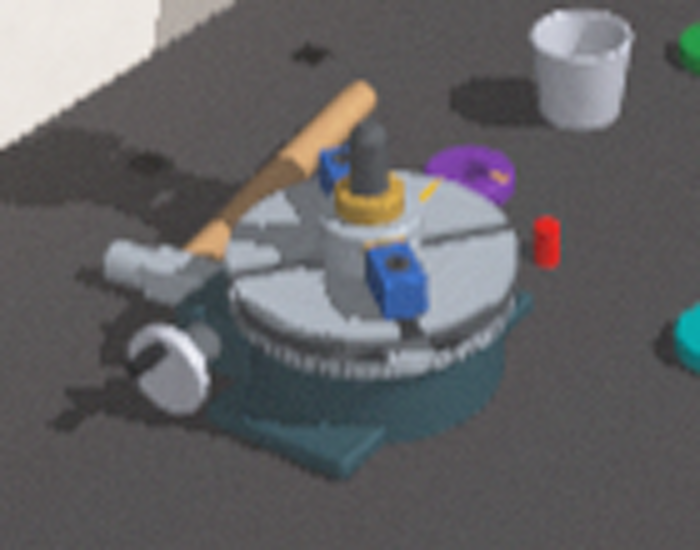

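Clamps and stack look right: both noses, at about (365,328) and (270,440) in the table crop, touch the blanks. The collar is flat with its stripe in line with the key, and the hammer hasn't moved. Next is the lever: the knob is at (551,517) and the hinge at about (530,405).

```bash
cat > lev.py <<'E'
from cl import *
K=px2w(env,"top",up((551,517),6,265,130),.058)[0][:2]
v=K-C; D=np.linalg.norm(v); a=(.095**2-.055**2+D*D)/(2*D); h=np.sqrt(.095**2-a*a); e=v/D; n=np.array([-e[1],e[0]])
hs=[C+a*e+h*n,C+a*e-h*n]; g=px2w(env,"top",up((530,400),6,265,130),.03)[0][:2]
H=min(hs,key=lambda x:np.linalg.norm(x-g)); a0=np.arctan2(*(K-H)[::-1])
print("knob",K,"D",D,"hinge",H,"seen",g,"a0",np.degrees(a0))
knob=lambda da:H+.055*np.array([np.cos(a0+da),np.sin(a0+da)])
E
python3 - <<'E'
from lev import *
td=np.degrees(a0)+90+28; yaw=td+90   # tool y along the mid tangent
ys=[(abs(j[5]),y) for y in(yaw,yaw-180,yaw+180) if (j:=env.inverse_kinematics([*K,.1],q(y))) is not None]; yaw=min(ys)[1]; print(ys)
env.set_gripper(40/94); env.goto([*K,.16],q(yaw)); env.servo_line([*K,.05],max_speed=.1); tell("down")
env.set_gripper(0,20); env.wait(.2); tell("grip")
P=S()["tool_pos"][:2]; da=0; F0=S()["ft_force"]
while da<1.15:
    da+=.06; env.servo_line([*knob(da),.05],max_speed=.05)
    f=S()["ft_force"]-F0; t=np.array([-np.sin(a0+da),np.cos(a0+da)])
    print(round(da,2),np.round(f,1),round(f[:2]@t,1),round(np.linalg.norm(S()["tool_pos"][:2]-H),4))
    if -(f[:2]@t)>18 or np.linalg.norm(f)>30: break
tell("end")
E
```

```text
knob [ 0.53705404 -0.1310663 ] D 0.11869852456891919 hinge [ 0.59070726 -0.1189695 ] seen [ 0.59709394 -0.12311101] a0 -167.29438456372458
[(np.float64(0.4644136748245993), np.float64(40.70561543627542)), (np.float64(2.677178978765194), np.float64(-139.29438456372458)), (np.float64(2.677178978765194), np.float64(220.70561543627542))]
down t=81.7 tcp [ 0.5378 -0.1314  0.0508] F [ 0.1 -0.6  0.4] M [-0.04 -0.02 -0.03] gap 40.3 g 0
grip t=82.4 tcp [ 0.5378 -0.1317  0.0504] F [ 1.6 -1.9  0.2] M [-0.51 -0.43  0.01] gap 15.0 g 20
0.06 [-0.4  6.2  4.6] -6.0 0.0545
0.12 [-2.1  7.2  6.7] -7.5 0.0548
0.18 [-3.4  7.5  7.7] -8.2 0.0552
0.24 [-4.3  7.1  8.9] -8.2 0.0558
0.3 [-4.7  6.6 10.1] -8.1 0.0562
0.36 [-6.2  5.3 10.2] -7.9 0.0567
0.42 [-8.7  4.5 10.8] -8.9 0.0572
0.48 [-10.2   4.3  11.5] -9.9 0.0574
0.54 [-9.   3.8 11.3] -8.9 0.0574
0.6 [-9.6  2.3 11.4] -8.6 0.0576
0.66 [-10.1   3.   11.2] -9.7 0.0576
0.72 [-10.2   2.3  10.7] -9.6 0.0574
0.78 [-8.5  1.5  9.6] -8.0 0.0572
0.84 [-8.2  1.8  9. ] -8.1 0.057
0.9 [-8.1  0.8  8.4] -7.7 0.0567
0.96 [-8.5  2.6  8.4] -8.8 0.0565
1.02 [-8.2  2.2  8.4] -8.5 0.0564
1.08 [-7.5  1.1  8.9] -7.5 0.0562
1.14 [-8.8  2.3 10. ] -9.1 0.0563
1.2 [-14.9   2.6  14.2] -15.1 0.0562
end t=87.4 tcp [ 0.5759 -0.1732  0.0495] F [-13.3   0.7  14.4] M [0.03 2.7  0.25] gap 15.5 g 22
```

Run:
```python
from lev import *
env.set_gripper(40/94); tell("rel"); up_to(.25,.15); env.goto([.40,-.30,.3],q(0))
t,_=env.capture("top"); crop(t,265,130,395,240,6,"c_final")
s,_=env.capture("side"); crop(s,160,140,420,270,3,"side_final")
```

```text
knob [ 0.53705404 -0.1310663 ] D 0.11869852456891919 hinge [ 0.59070726 -0.1189695 ] seen [ 0.59709394 -0.12311101] a0 -167.29438456372458
rel t=88.0 tcp [ 0.5826 -0.1732  0.0498] F [0.5 0.1 0.1] M [-0.02  0.02 -0.03] gap 40.0 g 0
```

View pics/c_final.png

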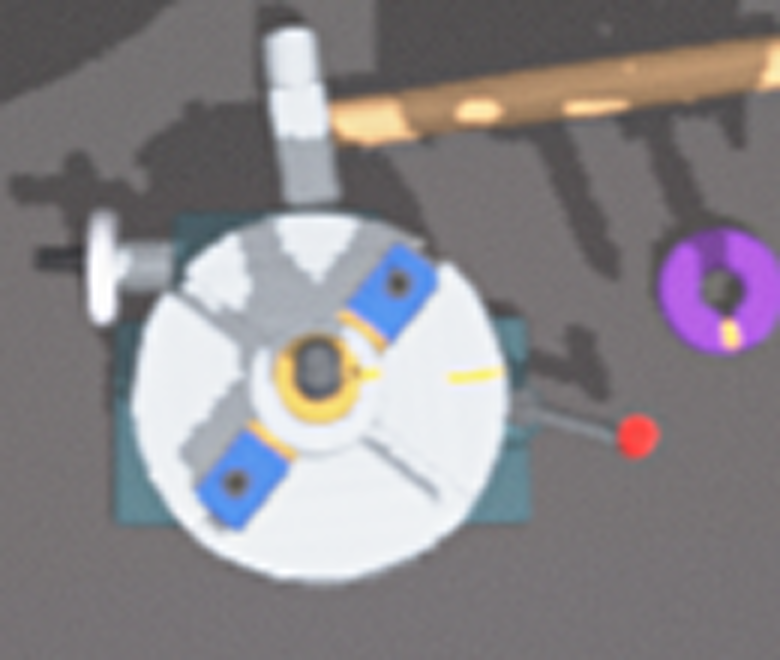

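View pics/side_final.png

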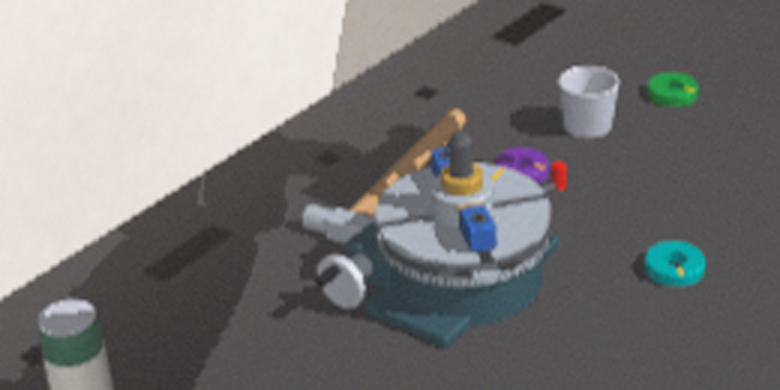

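The lever has swung about 63° to its stop, with the knob now at (638,436). The stack, collar, clamps and bystanders are all as wanted, so I'll hand it in.

```bash
python3 -c "
from bench import env
print(env.close_job(), env.sense()['clock'])"
```

```text
the job is handed in; nothing more can be done
the job is handed in; nothing more can be done
```

The job is handed in, with no verdict returned: both steel blanks found and the brass collar are seated on the keyed arbor, both clamp noses are against the stack in T-slots 0 and 2, the lock lever is swung round to its stop, and the hammer, oil can and chip tin look undisturbed in the final pictures.

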